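Slide the patch tin home between pump and lever rack

ROBOT

A 7-joint arm with a two-finger parallel gripper is mounted at the origin on the work surface. World frame = base frame: x ahead of the robot, y to its left, z up, the work surface at z = 0. Lengths are in m, angles in rad, forces in N, time in s.
With the tool pointing down it reaches from about 0.4 to 0.875 m from the base axis. Payload 19.3 kg.
Tool frame: the origin (TCP) lies on the centre line of the jaws, within the pads' length; the fingertips stand 14 mm ahead of it and the grasp point (between the pads) lies 5 mm behind it; y points along the fingers, x is the direction in which the jaws open and shut, and the axes are right-handed (so a half turn about y gives the same grasp; the last joint's range is limited). The gripper opens to 85 mm and grips with 20 to 120 N. Pads are 22 mm wide; open, the fingers measure 114 mm over their backs; the gripper's body (76 mm by 85 mm) begins 54 mm behind the grasp point. The pads swing forward as they close: fully open they stand 13 mm farther back than shut.
Start: joints at [-1.347, 0.521, -0.036, 1.599, 0.021, 1.021, -0.113], TCP at [0.181, 0.598, 0.245] pointing down, gripper open.
Joint ranges: [-2.91, 2.91], [-0.3, 2.13], [-1.5, 1.42], [0.17, 2.43], [-1.26, 4.41], [0.16, 1.93], [-2.52, 2.52]. Speed limits (rad/s): [1.89, 1.89, 2.39, 2.39, 3.01, 3.01, 3.01].

INTERFACE

Orientations are given as [roll, pitch, yaw] about the fixed x, y, z axes, in that order (R = Rz(yaw) Ry(pitch) Rx(roll)).
In Python, from workcell import monitor, grab_frame, workorder gives the robot as it stands.
- The arm moves only by the tool drive_tool, never from a script. Its argument "steps" is one flat list of numbers, 5 for each row, row after row: the finger opening in mm, from 0 to 85.4, then the shift along the world's x, y, z in mm, then the turn about the world's z in degrees. In form: [fingers, tx, ty, tz, twist, fingers, tx, ty, tz, twist, ...]. A call has exactly 5 rows; each row shifts and turns the commanded pose from where the row before left it; what a row does not reach is not made up. A row lasts 1/12 s, in which the tool goes at most 41.7 mm and 7.16 degrees, less where a joint would pass 70% of its speed; a pose out of reach is approached as far as the arm can. A call is refused whole if a number of a shift passes 41.7 or a number of a turn 7.16, either way. A call with a gripper value outside its range is refused whole. The fingers move at their own pace and stop on an object; "grip_force" is the grip in N (left out, the last holds). Time passes only in rows, so rows that do not move let the fingers close, or fill a call up. It gives the time, the measured TCP pose, the force and the opening at its end, in the units of the state.
- monitor.observe(): the state, without advancing time (a new reading comes with each control period).
- grab_frame(name): name is "scene" or "top" or "wrist"; returns a dict with "frame" (384x512x3 uint8, red, green, blue), "vertical_fov" (degrees; the focal length in pixels is half the picture's height over the tangent of half this angle, whatever the lens; pixels are square), "cx", "cy" (the principal point, pixels), "xyz" and "orientation" of the camera in the world. Camera axes: x right, y down, z forward; pixel columns grow to the right and rows downward; lengths in m; the calibration is good to about 2 mm. A picture is of the moment at which its call begins. There is no depth.
- workorder.job_done(): hands the job in, once; it reports no verdict.
The state is a dict: "clock": time; "qpos": joint angles; "qd": joint speeds; "joint_efforts": joint torques, N m; "position": TCP position; "tool_rot": TCP orientation; "force": force on the tool from outside, world axes, zero at the start; "moment": the same for the moment, N m; "grip_width": finger opening in m.
Only numpy, scipy, OpenCV 4.12 (cv2) and the standard library are available. Lean on these libraries where they do the work, as an engineer would, in place of code of your own. Each camera call takes 0.05 s, during which the arm holds its last target. There are 200 camera calls.

TASK

Push the flat patch tin along the shelf with your fingertips, narrow end first, through the gap between the foot pump and the tire-lever rack, until its leading end lies flat against the front of the organiser behind them. Do not lift or tip the tin; it stays on the wood all the way. Leave the cup, the rasp and the jar where they are.

Things in the scene. Friction and masses are not known exactly. Their poses are not given: they have to be found in the camera images.
- tin: Loose flat metal patch tin, 84 x 66 mm in plan, 26 mm high, upright edges rounded at 5 mm, about 0.25 kg (varies), flat on the shelf. Origin: centre of its underside; x along the 84 mm length (starts within 30 degrees of the organiser's x), y along the width, z up. Slides under a few newtons.
- organiser: Fixed orange organiser, three shut bins (do not move): 90 deep (x), 300 wide, 80 mm high; small lips at 64-68 mm height. Origin: centre of underside. Its x points away from the robot, the way the tin goes; turned up to 12 degrees. Flat front face at its own x = -45 mm; the tin lies home with its origin at x = -87. The gap is at x = -200 to -140, y = 0 +-1.5 mm.
- pump: Fixed chrome foot pump, folded, left (+y) of the gap, parallel to the organiser. Origin: on the shelf, middle of its flat gap-side face, which looks to -y: 60 mm long in x (+-30), 42 mm high, edges rounded at 5 mm. Runs 310 mm to +y, widening to 110 mm; barrel 57 mm high from 95 mm on, pedal 86 mm high from 240 mm on.
- rack: Fixed hardwood block with two grey tire levers lying on it, right (-y) of the gap, parallel to the organiser. Origin: on the shelf, middle of its flat gap-side face, which looks to +y: 60 mm long in x (+-30), 36 mm high, edges rounded at 5 mm. Runs 240 mm to -y; 45 mm high with the levers. Pump face to rack face: 71 to 76 mm.
- cup: Small loose white ceramic cup of silver valve caps, 60 mm across the rim, 50 mm high, origin centre of underside. Bystander.
- rasp: Loose steel rasp with wooden handle, 265 mm long along its x (blade to +x), 26 mm wide, 24 mm high at the handle, origin at about its middle on the shelf. Bystander.
- cement: Loose amber jar, 44 mm across, 75 mm high, origin centre of underside. Bystander.
Mind the look-alikes: they are no part of the job. Of the things shaped like the tin, the metal one is meant.

How it is judged:
By the outcome, as a careful person would: the job done as asked, in the order asked, and still so for the second after the job is handed in, with the robot touching nothing.
It also fails if it takes over 58 s, if anything falls off the work surface, if the arm or the gripper's body presses on something with over 40 N, if the wrist force passes 120 N, or if a joint passes its speed limit or range.

## Working session

There is one attempt and no reset: what is moved stays moved. The work goes in short steps, Python scripts to look and compute and a tool call to move; the robot and the scene stay as the last step left them, time stands still between calls to the robot, and variables do not carry over. Pictures are saved under pics/ and viewed, about 8 in all and at most 12, crops included, and the job is handed in when it is done.

Besides the shell and the picture viewer there is one more tool, called as a command line: name --argument value ..., lists and objects as JSON in quotes. drive_tool: Moves the arm, as the interface text tells. Its arguments: {"type":"object","properties":{"steps":{"type":"array"},"grip_force":{"type":"number"}},"required":["steps"]}

```bash
ls; mkdir -p pics; cat > h.py <<'E'
import numpy as np, cv2, json
from scipy.spatial.transform import Rotation as R
from workcell import monitor, grab_frame, workorder
def rot(o):
    o=np.array(o,float)
    if o.shape==(3,3): return o
    return R.from_euler('xyz',o).as_matrix() if o.size==3 else R.from_quat(o).as_matrix()
def shot(name,fn):
    f=grab_frame(name); cv2.imwrite(f'pics/{fn}.png',f['frame'][:,:,::-1])
    m={k:(np.array(v).tolist()) for k,v in f.items() if k!='frame'}; json.dump(m,open(f'pics/{fn}.json','w')); return f
def cam(fn): return json.load(open(f'pics/{fn}.json'))
def foc(c): return 192/np.tan(np.radians(c['vertical_fov'])/2)
def ray(c,u,v,z):
    d=rot(c['orientation'])@np.array([(u-c['cx'])/foc(c),(v-c['cy'])/foc(c),1]); p=np.array(c['xyz'])
    return p+d*(z-p[2])/d[2]
def proj(c,P):
    q=rot(c['orientation']).T@(np.array(P)-np.array(c['xyz'])); return q[:2]/q[2]*foc(c)+[c['cx'],c['cy']]
E
python3 - <<'E'
from h import *
for n in ('scene','top'):
    f=shot(n,n+'0'); print({k:v for k,v in f.items() if k!='frame'})
print(monitor.observe())
a=cv2.imread('pics/scene0.png');b=cv2.imread('pics/top0.png')
E
```

```text
pics
{'vertical_fov': 51.09685840043545, 'cx': 255.3424145579606, 'cy': 190.9547145697753, 'xyz': array([1.31682947, 0.36440391, 0.69115786]), 'orientation': array([-2.18808449,  0.02176712,  1.9923051 ])}
{'vertical_fov': 55.82390164991796, 'cx': 261.5458781145414, 'cy': 195.09950207187427, 'xyz': array([ 0.4104516 , -0.01753716,  1.00537663]), 'orientation': array([-3.04382891, -0.02928467, -1.54941793])}
{'clock': 0.1, 'qpos': array([-1.34721002,  0.5219904 , -0.03635179,  1.59993711,  0.02116997,
        1.02109485, -0.11275732]), 'qd': array([ 0.00065609, -0.0015383 ,  0.00091314, -0.00073451, -0.00030684,
        0.00014959,  0.000814  ]), 'joint_efforts': array([ 5.00098788e-03, -9.28479052e+01,  1.98461138e+00, -3.70529759e+01,
        1.81577989e-02,  5.31186481e-03,  4.06841980e-05]), 'position': array([0.18091392, 0.59794551, 0.24476554]), 'tool_rot': array([-1.57083130e+00,  1.04596430e-03,  1.27704687e+00]), 'force': array([-0.06930637, -1.09788677, -0.01931404]), 'moment': array([ 0.05587004, -0.0152554 ,  0.03170887]), 'grip_width': 0.08530544293601915}
```

View pics/top0.png

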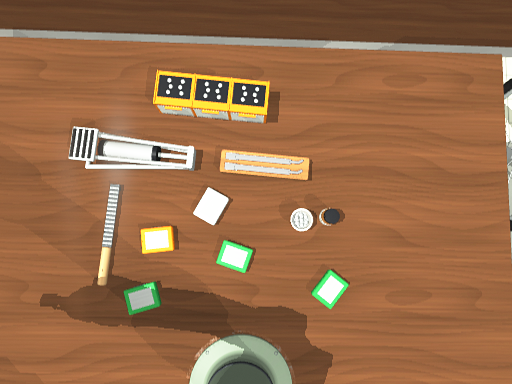

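View pics/scene0.png

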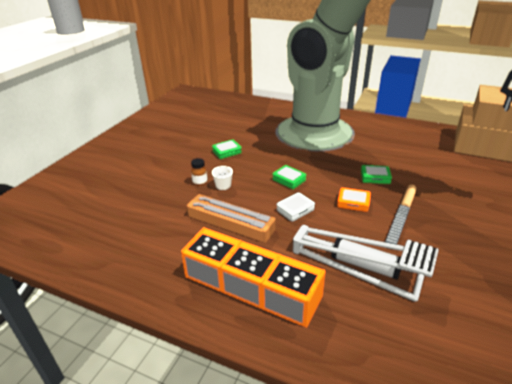

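The things that could be taken for the tin in the top view are the silver box at (211,206), green boxes at (235,256), (330,288) and (142,298), and a yellow/orange box at (157,240). Only (211,206) is bare metal. The pump is on the left with its end near (195,158), the rack starts near (221,163), and the organiser is behind them.

```bash
python3 - <<'E'
from h import *
im=cv2.imread('pics/top0.png')
c=cv2.resize(im[60:230,60:320],None,fx=3,fy=3,interpolation=cv2.INTER_CUBIC); cv2.imwrite('pics/crop0.png',c)
C=cam('top0')
hsv=cv2.cvtColor(im,cv2.COLOR_BGR2HSV)
def big(m,box):
    x0,y0,x1,y1=box; mm=np.zeros_like(m); mm[y0:y1,x0:x1]=m[y0:y1,x0:x1]
    cs,_=cv2.findContours(mm,cv2.RETR_EXTERNAL,cv2.CHAIN_APPROX_NONE); return max(cs,key=cv2.contourArea)
m=((hsv[:,:,1]<60)&(hsv[:,:,2]>110)).astype(np.uint8)
t=big(m,(185,180,240,230)); r=cv2.minAreaRect(t); b=cv2.boxPoints(r); print('tin',r)
P=np.array([ray(C,u,v,.026)[:2] for u,v in b]); print(P.round(4), P.mean(0), [np.linalg.norm(P[i]-P[i-1]) for i in range(4)],[np.degrees(np.arctan2(*(P[i]-P[i-1])[::-1])) for i in range(4)])
m=((hsv[:,:,1]>120)&(hsv[:,:,2]>190)).astype(np.uint8)
for nm,box,z in (('rack',(212,140,320,185),.036),('org',(140,60,285,130),.08)):
    m2=cv2.morphologyEx(m,cv2.MORPH_CLOSE,np.ones((9,9)))
    t=big(m2,box); r=cv2.minAreaRect(t); b=cv2.boxPoints(r)
    P=np.array([ray(C,u,v,z)[:2] for u,v in b]); print(nm,b.round(1).tolist(),P.round(4).tolist(), P.mean(0), [np.linalg.norm(P[i]-P[i-1]).round(4) for i in range(4)],[np.degrees(np.arctan2(*(P[i]-P[i-1])[::-1])).round(1) for i in range(4)])
E
```

```text
tin ((210.70770263671875, 205.7615509033203), (25.055015563964844, 31.876924514770508), 29.744882583618164)
[[0.4532 0.1419]
 [0.5292 0.1023]
 [0.4968 0.0424]
 [0.4212 0.0825]] [0.47509822 0.09230221] [np.float64(0.06747219274840058), np.float64(0.08567652893321878), np.float64(0.06806409247234209), np.float64(0.08553438960059802)] [np.float64(61.67876615206416), np.float64(-27.563356638309315), np.float64(-118.43601911926677), np.float64(152.04148660252923)]
rack [[218.89999389648438, 171.1999969482422], [221.1999969482422, 148.39999389648438], [309.29998779296875, 157.1999969482422], [307.0, 180.0]] [[0.5681, 0.0726], [0.6308, 0.0685], [0.6131, -0.1719], [0.5502, -0.1662]] [ 0.59055014 -0.04926095] [np.float64(0.2394), np.float64(0.0628), np.float64(0.241), np.float64(0.0631)] [np.float64(85.7), np.float64(-3.8), np.float64(-94.2), np.float64(174.8)]
org [[151.5, 111.30000305175781], [155.6999969482422, 68.9000015258789], [269.79998779296875, 80.0999984741211], [265.6000061035156, 122.5]] [[0.714, 0.2484], [0.829, 0.2434], [0.8086, -0.058], [0.6931, -0.0493]] [0.76120637 0.09612859] [np.float64(0.2984), np.float64(0.1151), np.float64(0.302), np.float64(0.1158)] [np.float64(86.0), np.float64(-2.5), np.float64(-93.9), np.float64(175.7)]
```

View pics/crop0.png

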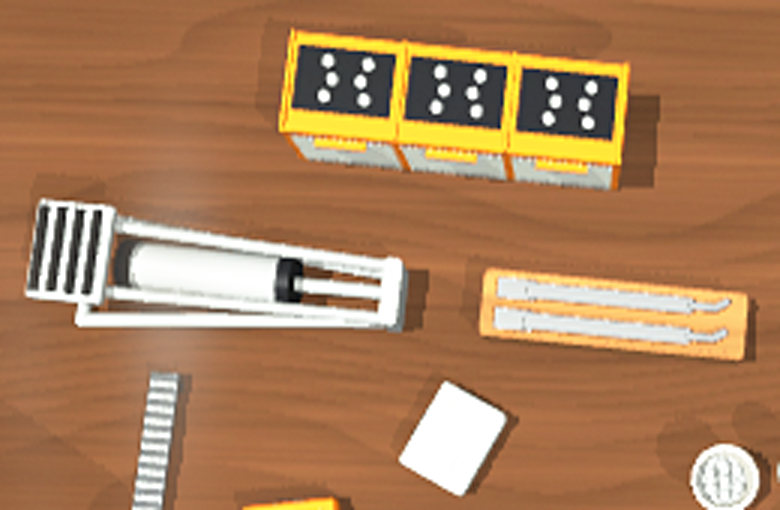

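The close crop confirms the choice. The plain silver/white box at crop (453,438) is the tin. Its centre is at about (0.475, 0.092), with yaw −27.8°. The organiser's yaw is about −4.1°, and the gap centre is near (0.604, 0.108). My plan has three steps:
1. Nudge the tin square and onto the line, with the open fingers standing on either side of it (no gripping).
2. Push it from behind with two fingertips.
3. Stop when it meets the organiser.

drive_tool --steps '[85,20,-34,-4,-1,85,20,-34,-4,-1,85,20,-34,-4,-1,85,20,-34,-4,-1,85,20,-34,-4,-1]' --grip_force 20

```text
clock: 0.52
position: [0.2815, 0.4263, 0.225]
tool_rot: [-1.571, 0.0, 1.189]
force: [0.4, 0.2, -0.1]
grip_width: 0.0853
```

drive_tool --steps '[85,20,-34,-8,-1,85,20,-34,-8,-1,85,20,-34,-8,-1,85,20,-34,-8,-1,85,20,-34,-8,-1]'

```text
clock: 0.93
position: [0.3815, 0.2564, 0.185]
tool_rot: [-1.571, -0.0, 1.102]
force: [1.5, 0.5, -0.2]
grip_width: 0.0848
```

drive_tool --steps '[85,20,-34,-8,0,85,20,-34,-8,0,85,20,-34,-8,0,85,20,-34,-8,0,85,0,0,0,0]'

```text
clock: 1.35
position: [0.4634, 0.115, 0.1521]
tool_rot: [-1.572, 0.003, 1.094]
force: [0.1, -2.3, -0.0]
grip_width: 0.0849
```

```bash
cat >> h.py <<'E'
def tin(fn,z=.026,box=None):
    im=cv2.imread(f'pics/{fn}.png'); C=cam(fn); hsv=cv2.cvtColor(im,cv2.COLOR_BGR2HSV)
    m=((hsv[:,:,1]<60)&(hsv[:,:,2]>110)).astype(np.uint8)
    if box: k=np.zeros_like(m); k[box[1]:box[3],box[0]:box[2]]=1; m*=k
    cs,_=cv2.findContours(m,cv2.RETR_EXTERNAL,cv2.CHAIN_APPROX_NONE)
    for c in cs:
        if cv2.contourArea(c)<300: continue
        P=np.array([ray(C,u,v,z)[:2] for u,v in c[:,0]])
        r=cv2.minAreaRect((P*1000).astype(np.float32)); print(np.round(r[0],1),np.round(r[1],1),round(r[2],2), 'px',c[:,0].mean(0).round())
E
python3 - <<'E'
from h import *
f=shot('wrist','w1'); shot('top','t1'); print(f['xyz'],f['orientation']); tin('w1'); print('top'); tin('t1')
C=cam('top0'); print('pump end', ray(C,195,158.3,.042), ray(C,60+405/3,60+260/3,.042), ray(C,60+400/3,60+330/3,.042))
E
```

```text
[0.3922013  0.15371688 0.2812123 ] [2.82036631 0.00301464 1.0932377 ]
[622.9  33.8] [35.7 17.8] 85.54 px [261. 360.]
[5.922e+02 2.000e-01] [107.9  21. ] 85.73 px [216. 352.]
[659.  234.3] [59.7 14.1] 78.05 px [479. 309.]
[619.8 215.7] [53.3 21.9] 80.44 px [445. 284.]
[ 455.7 -126.9] [22.3 69.5] 49.02 px [  8. 292.]
[485.3 -15.3] [ 8.8 43.1] 28.38 px [136. 271.]
[617.6 228.2] [91.4 52.5] 75.76 px [468. 265.]
[597.8 227.9] [120.7  70.3] 88.84 px [430. 249.]
[474.5  95.6] [67.  87.4] 61.89 px [244. 203.]
[343.2  26.2] [60.6 44.5] 71.92 px [75. 96.]
[383.7 234.7] [44.  60.3] 7.12 px [359.  18.]
top
[80.  -9.1] [122.5 242.4] 0.55 px [243. 360.]
[135.4 283.2] [238.8 373.6] 0.55 px [136. 344.]
[ 260.1 -232.3] [43.3 59.7] 52.75 px [330. 289.]
[342.4  25.8] [60.6 46.2] 71.7 px [234. 256.]
[ 444.8 -153.8] [59.6 57.1] 0.77 px [301. 219.]
[486.9  85.3] [66.6 57.3] 62.25 px [215. 201.]
[578.8 -45.7] [210.5  19.8] 85.72 px [262. 169.]
[608.6 -48.7] [209.8  19.9] 86.72 px [263. 159.]
[480.9 283.8] [473.2 339.3] 11.62 px [139. 204.]
[ 643.6 -731.3] [ 20.3 371.8] 87.3 px [509. 154.]
[930.4 -30.3] [1448.4  110. ] 87.58 px [268.  43.]
pump end [0.60045149 0.1370344  0.042     ] [0.63222015 0.13828069 0.042     ] [0.56858607 0.14022396 0.042     ]
```

View pics/w1.png

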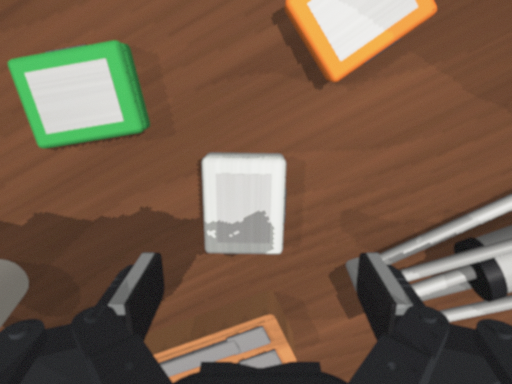

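The wrist picture shows the metal tin at (244,203), fingers at (140,290) and (385,290), and the green look-alike at (80,95). The wrist and top views agree on the tin at about (475,94) mm, yaw −28°. I'll stand the fingers on either side of it.

drive_tool --steps '[85,5,-10,-10,-0.5,85,6,-11,-20,0,85,0,0,-30,0,85,0,0,-30,0,85,0,0,-20,0]'

```text
clock: 1.87
position: [0.471, 0.1018, 0.0409]
tool_rot: [-1.57, 0.001, 1.095]
force: [0.0, -0.4, 0.0]
grip_width: 0.085
```

drive_tool --steps '[85,0,0,-10,0,80,0,0,-10,0,76,0,0,-6,0,74,0,0,0,0,73,0,0,0,0]'

```text
clock: 2.28
position: [0.4722, 0.1013, 0.0177]
tool_rot: [-1.571, -0.0, 1.094]
force: [-2.0, -1.1, 0.8]
grip_width: 0.0731
```

```bash
python3 - <<'E'
from h import *
shot('wrist','w2'); s=monitor.observe(); print(s['position'],s['tool_rot'],s['grip_width'],s['force'])
E
```

```text
[0.47240467 0.10135901 0.01800144] [-1.57152042e+00 -6.81160173e-04  1.09377215e+00] 0.07327044866090425 [-0.7715151  -0.19863276 -0.58167861]
```

View pics/w2.png

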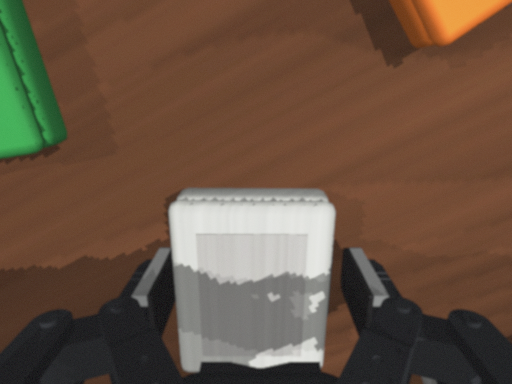

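The picture shows the tin standing between the pads (pads at x≈160 and 355, tin 170–335), not touched. I'll narrow the opening to just over its width, then turn and shift it.

drive_tool --steps '[71,0,0,0,0,69,0,0,0,0,68,0,0,0,0,68,0,2,0,4,68,0,2,0,4]'

```text
clock: 2.75
position: [0.472, 0.1051, 0.0176]
tool_rot: [-1.571, 0.0, 1.236]
force: [-0.6, -3.5, 2.9]
grip_width: 0.068
```

drive_tool --steps '[68,0,2,0,4,68,0,2,0,4,68,0,3,0,4,68,0,3,0,4,68,0,2,0,4]'

```text
clock: 3.17
position: [0.4724, 0.1175, 0.0176]
tool_rot: [-1.572, -0.0, 1.586]
force: [-0.4, -1.5, 1.3]
grip_width: 0.0679
```

```bash
python3 - <<'E'
from h import *
shot('wrist','w3'); shot('top','t3'); s=monitor.observe(); print(s['position'],s['tool_rot'],s['grip_width'],s['force'])
E
```

```text
[0.47236601 0.11768294 0.01758606] [-1.57162152e+00 -6.82584017e-04  1.58430189e+00] 0.06837774421964662 [-1.43000547  1.50685581  0.45963319]
```

View pics/w3.png

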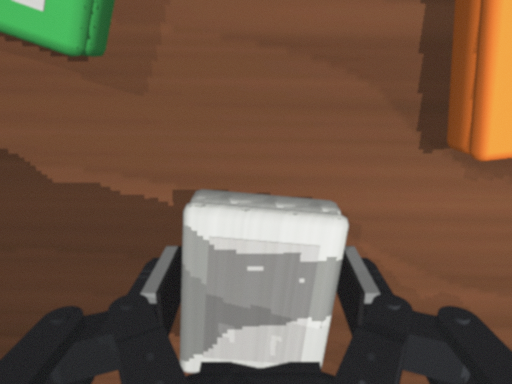

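The tin has turned and now sits skewed by only a few degrees between the pads. I'll open, rise, move back and measure the tin and gap from above.

drive_tool --steps '[76,0,0,0,-2,84,0,0,2,-2,85,0,0,20,-1,85,0,0,40,0,85,0,0,40,0]'

```text
clock: 3.68
position: [0.471, 0.1171, 0.1199]
tool_rot: [-1.568, 0.001, 1.491]
force: [1.7, -0.8, 0.5]
grip_width: 0.0852
```

drive_tool --steps '[40,0,0,40,0,24,-20,0,40,0,24,-30,0,0,0,24,-15,0,0,0,24,0,0,0,0]'

```text
clock: 4.1
position: [0.4058, 0.1173, 0.1974]
tool_rot: [-1.571, -0.001, 1.492]
force: [1.2, -0.2, -0.0]
grip_width: 0.0254
```

```bash
python3 - <<'E'
from h import *
f=shot('wrist','w4'); s=monitor.observe(); print(s['position'],s['tool_rot'],s['grip_width'],s['force'])
shot('top','t4'); tin('w4'); print('top'); tin('t4',box=(180,170,250,235))
E
```

```text
[0.40746174 0.11745669 0.19724458] [-1.57133648e+00 -1.05502249e-03  1.49247885e+00] 0.023776476338299754 [ 0.77893664 -0.30640923 -0.34893978]
[ 585.6 -137. ] [60.4 16.6] 89.55 px [ 41. 344.]
[638.2 346.8] [80.5 43.7] 81.2 px [486. 349.]
[568.4 314. ] [ 14.  111.9] 1.45 px [460. 302.]
[479.8 124.2] [77.6 90.9] 86.59 px [273. 243.]
[383.8 234.4] [43.8 59.7] 7.28 px [388. 133.]
[343.4  26.3] [60.5 44.5] 71.88 px [147. 106.]
top
[481.8 116.2] [67.3 85.1] 86.18 px [204. 202.]
```

View pics/w4.png

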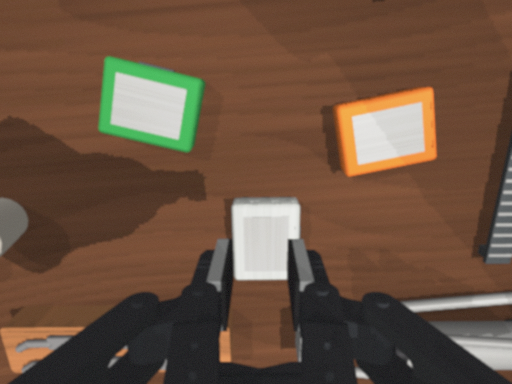

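The top view puts the tin at (481.8,116.2) mm, yaw −3.8°. That is square and within about 1 mm of the line. In the wrist view the tin is at (266,240), half hidden by the fingers. I'll sharpen the gap-face positions once in the same top camera.

```bash
python3 - <<'E'
from h import *
C=cam('t4'); im=cv2.imread('pics/t4.png').astype(np.float32); g=im.mean(2)
a=np.radians(-4.1); ex=np.array([np.cos(a),np.sin(a)]); ey=np.array([-ex[1],ex[0]]); O=np.array([.774,.0959])
ys=np.arange(-60,60.1,.5)
def prof(z,y0,y1,nm,ch):
    out=[]
    for x in (-188,-180,-172,-164,-156,-150):
        q=np.array([proj(C,[*(O+ex*x/1e3+ey*y/1e3),z]) for y in ys],np.float32)
        v=cv2.remap(ch,q[:,:1].copy(),q[:,1:].copy(),cv2.INTER_LINEAR)[:,0]
        k=(ys>y0)&(ys<y1); d=np.abs(np.gradient(cv2.GaussianBlur(v[:,None],(1,5),0)[:,0])); i=np.argmax(np.where(k,d,0)); w=d[i-4:i+5]; out.append(((w*ys[i-4:i+5]).sum()/w.sum()).round(1))
    print(nm,out)
prof(.036,-50,-22,'rack green',im[:,:,1].copy()); prof(.036,-50,-22,'rack red',im[:,:,2].copy())
prof(.042,22,50,'pump gray',g)
for z in(.026,):
  q=[];
  for x in (-325,-310,-295,-280,-265):
    p=np.array([proj(C,[*(O+ex*x/1e3+ey*y/1e3),z]) for y in ys],np.float32); v=cv2.remap(im[:,:,0].copy(),p[:,:1].copy(),p[:,1:].copy(),cv2.INTER_LINEAR)[:,0]; d=np.gradient(v); q.append((ys[np.argmax(d)],ys[np.argmin(d)]))
  print('tin',q)
# organiser ends (top, z .08) along y at several x
ys2=np.arange(-180,180.1,.5)
for x in (-30,0,30):
    p=np.array([proj(C,[*(O+ex*x/1e3+ey*y/1e3),.08]) for y in ys2],np.float32); v=cv2.remap(im[:,:,1].copy(),p[:,:1].copy(),p[:,1:].copy(),cv2.INTER_LINEAR)[:,0]; d=np.gradient(v); d[(abs(ys2)<130)]=0; print('org',ys2[np.argmax(d)],ys2[np.argmin(d)])
E
```

```text
rack green [np.float64(-38.0), np.float64(-37.4), np.float64(-38.8), np.float64(-38.2), np.float64(-37.6), np.float64(-37.3)]
rack red [np.float64(-38.0), np.float64(-37.3), np.float64(-38.7), np.float64(-38.1), np.float64(-37.5), np.float64(-37.0)]
pump gray [np.float64(34.3), np.float64(34.9), np.float64(35.6), np.float64(34.7), np.float64(34.9), np.float64(35.5)]
tin [(np.float64(-33.5), np.float64(8.0)), (np.float64(-33.0), np.float64(18.0)), (np.float64(-33.0), np.float64(28.0)), (np.float64(-33.0), np.float64(32.5)), (np.float64(-33.5), np.float64(32.5))]
org -149.5 147.0
org 141.5 149.5
org -149.5 149.0
```

The gap runs from y = −37.9 to +34.9 in organiser axes, so it is centred at about −1.4 and about 73 mm wide. The tin is at about −0.3. I'll descend behind the tin with the fingertips about 53 mm apart over their backs.

drive_tool --steps '[24,2,1,-40,0.4,24,2,1,-40,0,24,0,1,-40,0,24,0,0,-35,0,24,0,0,-19,0]'

```text
clock: 4.62
position: [0.4117, 0.1198, 0.0189]
tool_rot: [-1.568, 0.001, 1.5]
force: [-0.8, 0.2, 1.1]
grip_width: 0.024
```

drive_tool --steps '[24,0,0,0,0,24,3,0,0,0,24,5,-0.3,0,0,24,5,-0.4,0,0,24,5,-0.3,0,0]'

```text
clock: 5.03
position: [0.4319, 0.1194, 0.0239]
tool_rot: [-1.573, -0.001, 1.502]
force: [-2.3, 0.9, 2.7]
grip_width: 0.0237
```

```bash
python3 - <<'E'
from h import *
shot('wrist','w5'); shot('top','t5'); s=monitor.observe(); print(s['position'],s['tool_rot'],s['grip_width'],s['force'])
E
```

```text
[0.43189594 0.11924542 0.02353393] [-1.57295070e+00 -9.47051748e-04  1.50109735e+00] 0.024186667481143686 [0.16780899 0.12968253 0.0187814 ]
```

View pics/t5.png

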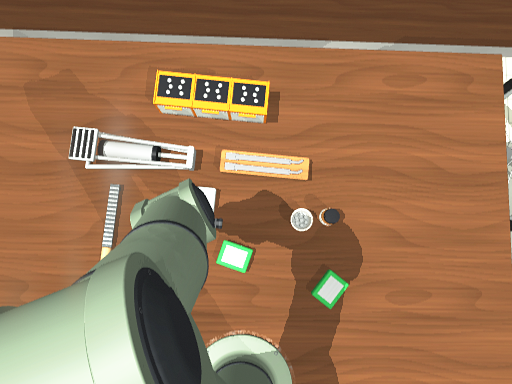

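The arm hides the tin in the top view; only a corner shows at (210,197). The tool sits on the line at y_org = −1.2. I'll push to the mouth of the gap and look from the scene camera.

drive_tool --steps '[24,6,-0.4,0,0,24,8,-0.6,0,0,24,8,-0.6,0,0,24,8,-0.6,0,0,24,7,-0.5,0,0]'

```text
clock: 5.55
position: [0.4683, 0.1164, 0.0226]
tool_rot: [-1.571, 0.0, 1.502]
force: [-4.4, 1.0, 2.6]
grip_width: 0.0238
```

```bash
python3 - <<'E'
from h import *
f=shot('scene','s6'); s=monitor.observe(); print(s['position'],s['tool_rot'],s['grip_width'],s['force'])
im=cv2.imread('pics/s6.png'); cv2.imwrite('pics/s6c.png',cv2.resize(im[130:330,170:440],None,fx=2.9,fy=2.9,interpolation=cv2.INTER_CUBIC))
E
```

```text
[0.46970433 0.11634582 0.02264785] [-1.57226039e+00 -3.83348252e-04  1.50140996e+00] 0.02406157427450704 [ 1.41338372 -0.64515336 -0.91551056]
```

View pics/s6c.png

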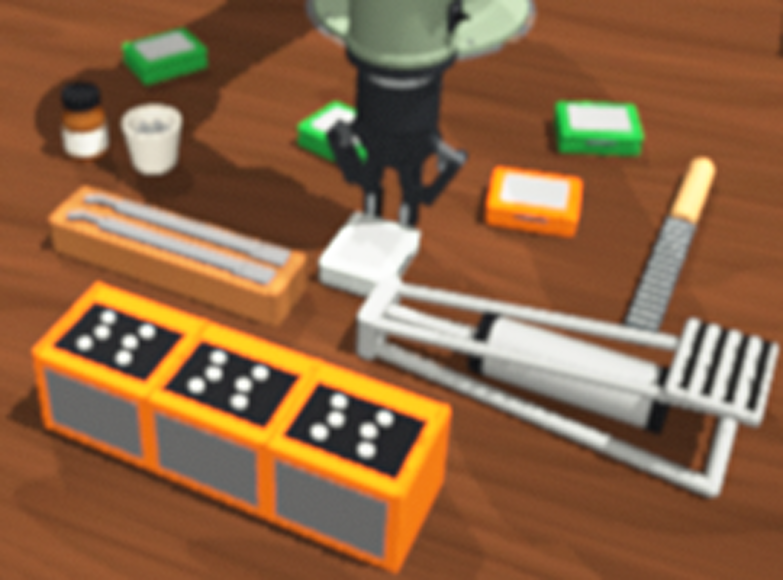

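The scene crop shows the tin at crop (370,255) just in front of the gap. The rack end is at (303,255), the pump end at (360,310), and both fingertips are behind the tin's rear edge. The bystanders are untouched. I'll work out the side clearance from these corners.

```bash
python3 - <<'E'
from h import *
C=cam('s6'); a=np.radians(-4.1); ex=np.array([np.cos(a),np.sin(a)]); ey=np.array([-ex[1],ex[0]]); O=np.array([.774,.0959])
for n,u,v,z in (('tin front right',320,264,.026),('tin rear right',352,216,.026),('tin rear left',420,232,.026),('rack far corner',291,292,.036),('rack near corner',305,256,.036),('pump near',385,277,.042),('pump far',360,318,.042),('org back L top',452,408,.08),('org front L',None,None,0)):
    if u is None: continue
    p=ray(C,170+u/2.9,130+v/2.9,z)[:2]; d=p-O; print(n,(p*1e3).round(1),(1e3*d@ex).round(1),(1e3*d@ey).round(1))
im=cv2.imread('pics/s6.png'); cv2.imwrite('pics/s6d.png',cv2.resize(im[190:260,260:340],None,fx=9,fy=8.5,interpolation=cv2.INTER_CUBIC))
E
```

```text
tin front right [565.4  82.4] -207.1 -28.4
tin rear right [488.2  84.5] -284.3 -31.8
tin rear left [487.1 150.5] -290.1 33.9
rack far corner [620.9  77.4] -151.4 -29.4
rack near corner [571.4  70.4] -200.2 -39.9
pump near [578.3 146.7] -198.9 36.7
pump far [635.3 144.5] -141.8 38.5
org back L top [738.4 248.5] -46.4 149.7
```

View pics/s6d.png

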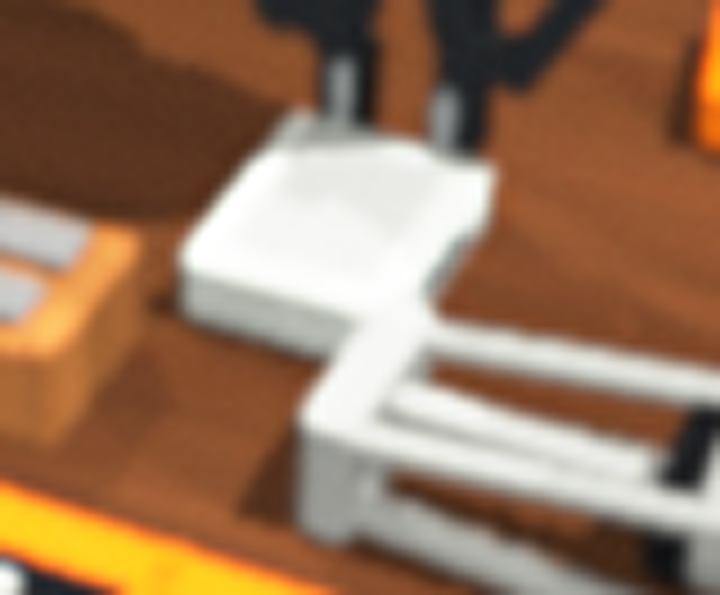

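The tin's leading end is at x_org = −207, and its sides span about −32 to +34 against faces at −38/−40 and +35/+37. It clears by one or more millimetres on the pump side. I'll push on with a slight bias to the right and watch the force.

drive_tool --steps '[24,5,-0.7,0,0,24,6,-0.8,0,0,24,6,-0.6,0,0,24,6,-0.5,0,0,24,6,-0.4,0,0]'

```text
clock: 6.02
position: [0.4971, 0.1134, 0.0225]
tool_rot: [-1.571, 0.0, 1.502]
force: [-1.1, 0.6, -0.3]
grip_width: 0.0237
```

drive_tool --steps '[24,6,-0.4,0,0,24,6,-0.4,0,0,24,6,-0.4,0,0,24,6,-0.4,0,0,24,6,-0.4,0,0]'

```text
clock: 6.43
position: [0.527, 0.1115, 0.0226]
tool_rot: [-1.571, 0.0, 1.502]
force: [-1.9, 0.4, -0.5]
grip_width: 0.0239
```

```bash
python3 - <<'E'
from h import *
f=shot('scene','s7'); s=monitor.observe(); print(s['position'],s['tool_rot'],s['grip_width'],s['force'])
im=cv2.imread('pics/s7.png'); cv2.imwrite('pics/s7c.png',cv2.resize(im[150:280,220:360],None,fx=5,fy=4.6,interpolation=cv2.INTER_CUBIC))
E
```

```text
[0.52811127 0.11136409 0.02263054] [-1.57183238e+00 -1.73928571e-04  1.50177985e+00] 0.02401407813371187 [ 0.45585276 -0.08949731 -0.17856756]
```

View pics/s7c.png

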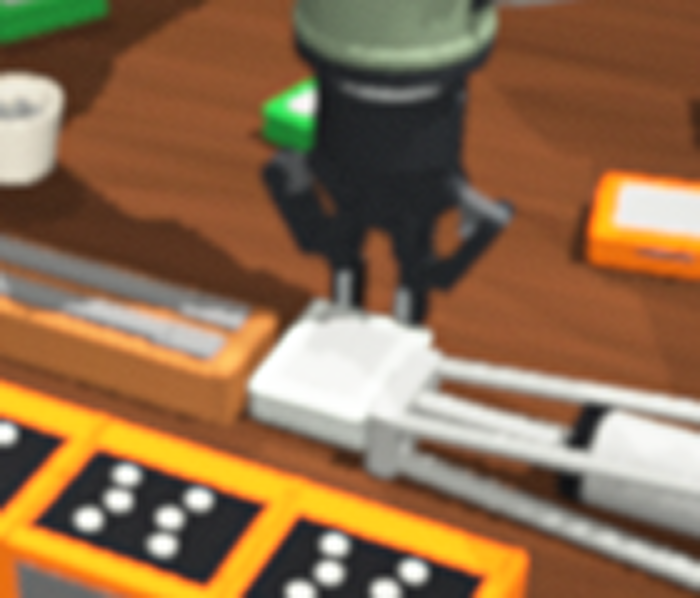

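The tin is in the gap, square, with the rack on its left and the pump on its right. The force is under 2 N. I'll continue.

drive_tool --steps '[24,6,-0.4,0,0,24,7,-0.4,0,0,24,7,-0.5,0,0,24,7,-0.5,0,0,24,7,-0.5,0,0]'

```text
clock: 6.9
position: [0.5611, 0.1091, 0.0226]
tool_rot: [-1.571, 0.0, 1.502]
force: [-3.9, 0.3, 2.5]
grip_width: 0.0241
```

drive_tool --steps '[24,7,-0.5,0,0,24,7,-0.5,0,0,24,7,-0.5,0,0,24,7,-0.5,0,0,24,6,-0.5,0,0]'

```text
clock: 7.32
position: [0.5952, 0.1066, 0.0226]
tool_rot: [-1.571, -0.0, 1.502]
force: [-4.2, 0.5, 3.8]
grip_width: 0.0238
```

drive_tool --steps '[24,5,-0.4,0,0,24,5,-0.3,0,0,24,4,-0.3,0,0,24,4,-0.3,0,0,24,4,-0.3,0,0]'

```text
clock: 7.73
position: [0.6167, 0.1051, 0.0226]
tool_rot: [-1.571, 0.0, 1.502]
force: [-3.3, -0.1, 2.8]
grip_width: 0.0239
```

```bash
python3 - <<'E'
from h import *
f=shot('scene','s8'); s=monitor.observe(); print(s['position'],s['tool_rot'],s['grip_width'],s['force'])
im=cv2.imread('pics/s8.png'); cv2.imwrite('pics/s8c.png',cv2.resize(im[150:290,200:360],None,fx=5,fy=4.2,interpolation=cv2.INTER_CUBIC))
a=np.radians(-4.1); ex=np.array([np.cos(a),np.sin(a)]); ey=np.array([-ex[1],ex[0]]); d=s['position'][:2]-[.774,.0959]; print(d@ex,d@ey)
E
```

```text
[0.6175327  0.10502974 0.02261416] [-1.57168775e+00 -1.26666848e-04  1.50202024e+00] 0.024081185835442706 [-0.20867283 -0.31803656 -0.4343384 ]
-0.1567196186713835 -0.0020806381389196576
```

View pics/s8c.png

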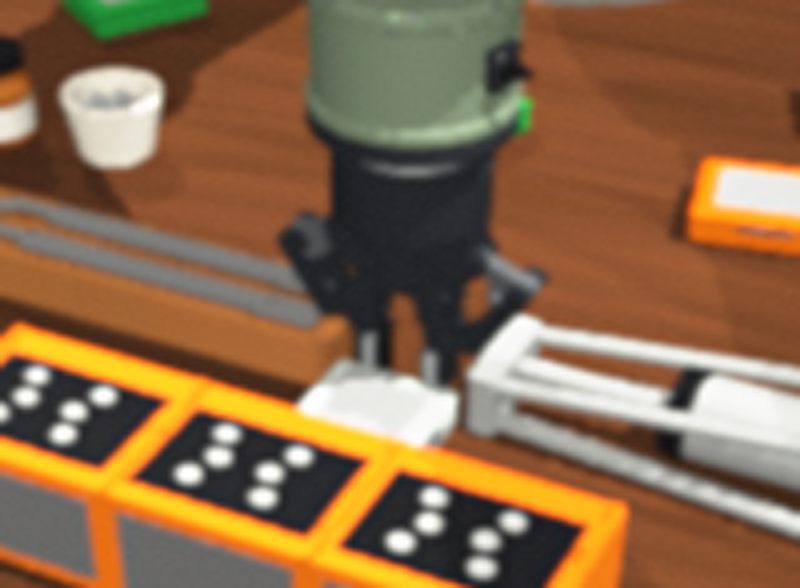

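The tin has passed the gap and about 16 mm remains. I'll make slow approach steps until the force rises.

drive_tool --steps '[24,3,-0.2,0,0,24,3,-0.2,0,0,24,3,-0.2,0,0,24,2,-0.2,0,0,24,2,-0.1,0,0]'

```text
clock: 8.2
position: [0.6296, 0.1041, 0.0225]
tool_rot: [-1.571, 0.0, 1.502]
force: [-3.0, -0.2, 1.2]
grip_width: 0.024
```

drive_tool --steps '[24,1,0,0,0,24,1,0,0,0,24,1,-0.1,0,0,24,0,0,0,0,24,0,0,0,0]'

```text
clock: 8.62
position: [0.6323, 0.1041, 0.0225]
tool_rot: [-1.571, -0.0, 1.502]
force: [-2.2, 0.6, -0.3]
grip_width: 0.0241
```

drive_tool --steps '[24,0.7,0,0,0,24,0.7,-0.1,0,0,24,0.6,0,0,0,24,0,0,0,0,24,0,0,0,0]'

```text
clock: 9.03
position: [0.6324, 0.1042, 0.0225]
tool_rot: [-1.567, 0.001, 1.502]
force: [-15.4, 1.2, 11.1]
grip_width: 0.0241
```

drive_tool --steps '[24,0.5,0,0,0,24,0.5,-0.1,0,0,24,0,0,0,0,24,0,0,0,0,24,0,0,0,0]'

```text
clock: 9.45
position: [0.6325, 0.1042, 0.0224]
tool_rot: [-1.565, 0.001, 1.503]
force: [-22.2, 1.1, 17.6]
grip_width: 0.0242
```

drive_tool --steps '[24,0.5,0,0,0,24,0.5,-0.1,0,0,24,0,0,0,0,24,0,0,0,0,24,0,0,0,0]'

```text
clock: 9.87
position: [0.6326, 0.1042, 0.0224]
tool_rot: [-1.563, 0.001, 1.503]
force: [-28.7, 0.5, 22.3]
grip_width: 0.0239
```

The tin met the organiser: the force rose from 2 N to about 29 N with the tool at a standstill. I'll back straight off, then rise clear.

drive_tool --steps '[24,-1,0,0,0,24,-2,0.1,0,0,24,-4,0.3,0,0,24,-8,0.6,0,0,24,-8,0.6,0,0]'

```text
clock: 10.28
position: [0.613, 0.1054, 0.0226]
tool_rot: [-1.571, -0.0, 1.502]
force: [0.5, -0.1, -0.2]
grip_width: 0.024
```

drive_tool --steps '[24,0,0,20,0,24,0,0,40,0,24,0,0,40,0,24,-10,0,40,0,24,-30,0,40,0]'

```text
clock: 10.7
position: [0.5795, 0.1053, 0.1984]
tool_rot: [-1.574, -0.001, 1.501]
force: [-0.4, 0.2, 0.6]
grip_width: 0.0237
```

drive_tool --steps '[24,-40,0,10,0,24,-40,0,10,0,24,-30,0,0,0,24,0,0,0,0,24,0,0,0,0]'

```text
clock: 11.12
position: [0.4673, 0.1054, 0.2166]
tool_rot: [-1.572, -0.0, 1.503]
force: [0.5, -0.2, 0.5]
grip_width: 0.024
```

```bash
python3 - <<'E'
from h import *
s=monitor.observe(); print(s['position'],s['force'],s['clock'])
shot('scene','s9');shot('top','t9')
a=cv2.imread('pics/s9.png')[130:300,180:380]; b=cv2.imread('pics/t9.png')[60:200,130:300]
cv2.imwrite('pics/c9.png',np.hstack([cv2.resize(a,(400,340),interpolation=3),cv2.resize(b,(400,340),interpolation=3)]))
tin('t9',box=(180,60,250,145))
C=cam('t9'); A=np.radians(-4.1); ex=np.array([np.cos(A),np.sin(A)]); ey=np.array([-ex[1],ex[0]]); O=np.array([.774,.0959])
p=O-.087*ex; print('home expected',p*1e3)
E
```

```text
[0.46727886 0.10544624 0.21658837] [ 0.46105553 -0.16894166  0.54618614] 11.1167
[693.9  99.5] [98.7 93.9] 1.63 px [210. 126.]
home expected [687.22265189 102.12027766]
```

The viewer's limit is reached, so I'll check by numbers: the rear edge and side edges of the tin in organiser axes, and whether the bystanders moved.

```bash
python3 - <<'E'
from h import *
C=cam('t9'); im=cv2.imread('pics/t9.png').astype(np.float32); im0=cv2.imread('pics/top0.png').astype(np.float32)
A=np.radians(-4.1); ex=np.array([np.cos(A),np.sin(A)]); ey=np.array([-ex[1],ex[0]]); O=np.array([.774,.0959])
def samp(pts,z):
    q=np.array([proj(C,[*(O+ex*x/1e3+ey*y/1e3),z]) for x,y in pts],np.float32); return cv2.remap(im[:,:,0].copy(),q[:,:1].copy(),q[:,1:].copy(),cv2.INTER_LINEAR)[:,0]
xs=np.arange(-160,-90,.5); 
def edge(v,t,s): 
    d=s*np.gradient(cv2.GaussianBlur(v[:,None],(1,5),0)[:,0]); i=np.argmax(d); w=np.clip(d[max(0,i-4):i+5],0,None); return round(float((w*t[max(0,i-4):i+5]).sum()/w.sum()),1)
Y=[-25,-15,-5,5,15,25]; e=[edge(samp([(x,y) for x in xs],.026),xs,1) for y in Y]; print('rear',e,'slope deg',np.degrees(np.polyfit(Y,e,1)[0]))
ys=np.arange(-60,60,.5)
for x in (-122,-115,-108,-100):
    v=samp([(x,y) for y in ys],.026); print(x,'right',edge(v[:120],ys[:120],1),'left',edge(v[120:],ys[120:],-1))
# organiser back edge slope, z .08
xb=np.arange(25,65,.5); Yb=np.arange(-130,131,20); e=[edge(samp([(x,y) for x in xb],.08),xb,-1) for y in Yb]; print('org back',e,np.degrees(np.polyfit(Yb,e,1)[0]))
d=np.abs(im-im0).mean(2)
for n,(x0,y0,x1,y1) in dict(cup=(288,205,316,234),jar=(318,205,345,230),rasp=(95,180,125,290)).items(): 
    r,_=cv2.phaseCorrelate(im0[y0:y1,x0:x1].mean(2),im[y0:y1,x0:x1].mean(2)); print(n,np.round(r,2),d[y0:y1,x0:x1].mean())
E
```

```text
rear [-134.5, -133.1, -133.7, -134.6, -133.2, -134.0] slope deg 0.21281289533430547
-122 right -33.2 left 32.9
-115 right -33.5 left 31.7
-108 right -34.2 left 31.8
-100 right -33.6 left 32.7
org back [31.6, 32.2, 32.3, 32.7, 47.6, 31.9, 46.0, 25.6, 30.2, 39.2, 30.2, 30.2, 25.8, 33.2] -0.9664727643140817
cup [ 0.63 -0.3 ] 38.253696
jar [1.18 0.5 ] 19.480495
rasp [ 0.33 -0.35] 48.494648
```

The rear-edge number is the lower edge of the tin's rear face seen obliquely: 26 mm of height at this slant is about 6 mm. I'll redo it at z = 0, compare the bystanders in the scene view, and hand in if both hold.

```bash
python3 - <<'E'
from h import *
C=cam('t9'); A=np.radians(-4.1); ex=np.array([np.cos(A),np.sin(A)]); ey=np.array([-ex[1],ex[0]]); O=np.array([.774,.0959])
for y in (-25,0,25):
    u,v=proj(C,[*(O-.1338*ex+ey*y/1e3),.026]); d=ray(C,u,v,0)[:2]-O; print('rear bottom x_org',(1e3*d@ex).round(1))
a=cv2.imread('pics/scene0.png').astype(np.float32); b=cv2.imread('pics/s9.png').astype(np.float32)
for n,(x0,y0,x1,y1) in dict(cup=(208,163,237,193),jar=(187,155,211,190),rasp=(380,180,422,245)).items():
    ga,gb=[cv2.Laplacian(i[y0:y1,x0:x1].mean(2),cv2.CV_32F) for i in (a,b)]
    r,s=cv2.phaseCorrelate(ga,gb); print(n,np.round(r,2),round(s,2),np.abs(a-b)[y0:y1,x0:x1].mean().round(1))
# tin in scene: top outline at z=.026 in org axes
D=cam('s9'); hsv=cv2.cvtColor(b.astype(np.uint8),cv2.COLOR_BGR2HSV); m=((hsv[:,:,1]<60)&(hsv[:,:,2]>130)).astype(np.uint8)
c=proj(D,[*(O-.11*ex),.026]); print('tin px',c)
n,l,st,_=cv2.connectedComponentsWithStats(m); k=l[int(c[1]),int(c[0])]; print(k,st[k])
v,u=np.where(l==k); P=np.array([(ray(D,i,j,.026)[:2]-O) for i,j in zip(u,v)]); X,Y=P@ex*1e3,P@ey*1e3
print('x rear',[round(X[abs(Y-y)<3].min(),1) for y in(-22,-10,0,10,22)],'y',np.percentile(Y,[.5,99.5]).round(1))
E
```

```text
rear bottom x_org -127.9
rear bottom x_org -127.9
rear bottom x_org -127.9
cup [0.06 0.49] 0.9 26.4
jar [0.15 0.09] 0.76 18.6
rasp [ 0.54 -0.07] 0.79 14.0
tin px [273.65174115 247.77247085]
33 [260 239  30  17 306]
x rear [np.float64(-130.5), np.float64(-131.7), np.float64(-129.7), np.float64(-130.8), np.float64(-130.9)] y [-33.8  38. ]
```

```bash
python3 -c "
from workcell import workorder; print(workorder.job_done())"
```

```text
the job is handed in; nothing more can be done
None
```

The metal tin lies home against the organiser's front, as far as my checks can tell, and I handed the job in at about 11 s on the robot's clock. I squared it up with the fingers standing loosely on either side, without gripping it. Then I pushed it narrow end first through the gap with two fingertips, until it stopped against the organiser.

- **Contact:** the push force rose from about 2 N to 29 N while the tool stood still. I then backed straight off, rose clear, and the force returned to about 0.
- **Position:** the tin's rear edge reads −127.9 mm from the top camera and about −130.7 mm from the scene camera, against −129 mm for home. The two differ by 3 mm, and calibration is good to about 2 mm.
- **Squareness:** the rear edge is within about 0.2° of the organiser's yaw as measured at the start (−4.1°), and the tin sits centred in y to about 1 mm. A re-check of the organiser's back edge came out too noisy to use.
- **Bystanders:** the cup, rasp and jar show shifts of about 0.5 pixel or less in the scene view. The top-view comparison read up to 1.3 pixels, probably because the arm's shadow had moved.
- **Not checked by eye:** I had used up the picture viewer before the end, so the final state was checked by numbers only.

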